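Sweep the offcuts into the scrap drawer

ROBOT

A 6-joint arm with a two-finger parallel gripper is mounted at the origin on the work surface. World frame = base frame: x ahead of the robot, y to its left, z up, the work surface at z = 0. Lengths are in mm, angles in rad, forces in N, time in s.
With the tool pointing down it reaches from about 350 to 775 mm from the base axis. Payload 7.3 kg.
Tool frame: the origin (TCP) lies on the centre line of the jaws, within the pads' length; the fingertips stand 17 mm ahead of it and the grasp point (between the pads) lies 2 mm behind it; z points along the fingers, y is the line along which they close (so a half turn about z gives the same grasp; the last joint's range is limited). The gripper opens to 92 mm and grips with 3 to 60 N. Pads are 19 mm wide; open, the fingers measure 130 mm over their backs; the gripper's body (75 mm by 190 mm) begins 47 mm behind the grasp point.
Start: joints at [-1.311, 0.342, 1.524, -0, 1.275, -0.146], TCP at [207.269, -482.372, 243.741] pointing down, gripper open.
Joint ranges: [-2.53, 2.53], [-0.77, 2.02], [0.04, 2.7], [-1, 4.14], [0.28, 2.66], [-3.11, 3.11]. Speed limits (rad/s): [2.57, 2.57, 3.14, 3.14, 3.14, 3.14].

INTERFACE

Orientations are given as [roll, pitch, yaw] about the fixed x, y, z axes, in that order (R = Rz(yaw) Ry(pitch) Rx(roll)).
In Python, from plant import bot gives the robot as it stands. The module is installed in compiled form; this text tells all that it offers.
- The arm moves only by the shell command python3 -m pendant 'ROWS'. ROWS is JSON, a list of rows, each a list of 3 entries, a list of its own where there are three numbers: the shift along the world's x, y, z as a fraction of full scale, then the turn, a rotation vector about the world's x, y, z as a fraction of full scale, then the opening, from -1 (shut) to 1 (fully open), so that 0 is half open. In form: [[[tx, ty, tz], [rx, ry, rz], claw], ...]. A call has exactly 10 rows; each row shifts and turns the commanded pose from where the row before left it; what a row does not reach is not made up. Full scale, the value 1, is 30 mm for a shift and 0.12 rad for a turn. A row lasts 1/12 s, in which the tool goes at most 41.7 mm and 7.16 degrees, less where a joint would pass 70% of its speed; a pose out of reach is approached as far as the arm can. A call with a number of a shift or a turn outside -1 to 1 is refused whole. A call with a gripper value outside its range is refused whole. The fingers move at their own pace and stop on an object; the grip force is fixed at half the most. Time passes only in rows, so rows that do not move let the fingers close, or fill a call up. It gives the time, the measured TCP pose, the force, the opening and the grip force at its end, in the units of the state.
- bot.get_obs(): the state, without advancing time (a new reading comes with each control period).
- bot.capture(name): name is "side" or "top"; returns the picture (400x640x3 uint8, blue, green, red); there is no depth.
- bot.camera_params(name): a dict with "fovy" (degrees; the focal length in pixels is half the picture's height over the tangent of half this angle, whatever the lens; pixels are square), "cx", "cy" (the principal point, pixels), "camera_from_world" (4x4, takes a point from world to camera coordinates). Camera axes: x right, y down, z forward; pixel columns grow to the right and rows downward; lengths in mm; the calibration is good to about 2 mm. A picture is of the moment at which its call begins. camera_params takes no time and is no camera call.
- bot.close_job(): hands the job in; it is judged then, once.
The state is a dict: "time": time; "joint_positions": joint angles; "dq": joint speeds; "tau": joint torques, N m; "tool_pos": TCP position; "tcp_rot": TCP orientation; "contact_force": force on the tool from outside, world axes, zero at the start; "moment": the same for the moment, N m; "grip_width": finger opening in mm; "finger_force": force on a finger pad.
Only numpy, scipy, OpenCV 4.12 (cv2) and the standard library are available. Lean on these libraries where they do the work, as an engineer would, in place of code of your own. Each camera call takes 0.05 s, during which the arm holds its last target. There are 200 camera calls.

TASK

Clear the raised teak work block for the next job: pull out its brass-handled scrap drawer, sweep the three pale wood offcuts along the top and over the front edge into the open drawer (slide them, do not pick them up), then push the drawer fully shut with the offcuts inside. Leave the gear plate, the pin vise and everything else lying about where they are.

Things in the scene. Friction and masses are not known exactly. Their poses are not given: they have to be found in the camera images.
- work_block: Raised teak work block fixed to the bench: 280 mm deep (x), 320 mm wide (y), its flat top 90 mm above the bench. Origin: centre of its underside, on the bench. Its -x axis points out of the front, the way the drawer opens; y runs along the front edge; z is up. A bead 8 mm wide and 6 mm high edges the top along both sides and the back; the front edge is open
- bench_vise: Small fixed steel vise with a brass knob, holding a copper lever, clamped to the block's back near its -y side. Origin on the block's top, 136 mm behind (+x) and 100 mm to -y of the block's centre; axes as the block's. Above the top it spans x -22 to +70 mm, y -65 to +38 mm from its origin and is 62 mm tall
- front_edge (a point): Middle of the front edge of the block's top, at the top's level (90 mm above the bench); axes as the block's. Offcuts go over this edge, anywhere along the drawer's width
- scrap_drawer (a joint): How far the scrap drawer in the block's front is pulled out, in m: 0 fully shut (front face flush with the block), 0.12 fully open against its stop (it stays where it is left; about 1.5 N to slide). It may start up to 12 mm ajar
- drawer_handle (a point): Middle of the drawer's brass bar handle: a level round bar 9 mm thick and 90 mm long, parallel to the front edge, 53 mm above the bench and 36 mm out from the drawer's front face (clear gap 31 mm), 37 mm below the block's top. Moves with the drawer; axes as the block's (the drawer opens towards -x)
- drawer_floor (a point): Centre of the drawer's inner floor, 16 mm above the bench; moves with the drawer, axes as the block's. The tray inside is 242 mm long (x) by 268 mm wide (y), its walls 55 mm high, open at the top; the part still under the block's top is covered. The drawer's front board reaches 75 mm above the bench
- offcut_a: Pale wood offcut, a three-sided chunk 33 mm a side, 20 mm tall, 16 g, lying loose on the block's top. Origin at its centre, half-way up; z up
- offcut_b: Pale wood offcut, a chunk 32 x 22 mm with one slanted end, 18 mm tall, 18 g, loose on the block's top. Origin at its centre, half-way up; z up
- offcut_c: Pale wood offcut, a five-sided chunk about 27 x 28 mm, 22 mm tall, 20 g, loose on the block's top. Origin at its centre, half-way up; z up
- gear_plate: Bystander: nickel gear train plate with brass wheels, 58 x 40 mm, 17 mm tall, loose on the block's top near its +y side. Origin: centre of its underside
- pin_vise: Bystander: ivory-handled pin vise, 90 mm long, 14 mm thick, lying loose on the block's top near its -y side, roughly along x. Origin: under its middle, on the top
- tin_robin: Bystander: painted tin robin on a 44 mm green disc, 80 mm tall, on the bench to the left, past the open drawer. Origin: centre of its underside
- plinth: Bystander: round walnut plinth, 84 mm across, 40 mm tall, on the bench to the left, near the robin. Origin: centre of its underside
- oil_bottle: Bystander: amber glass oil bottle, 36 mm across, 62 mm tall, on the bench to the right, behind the block. Origin: centre of its underside

How it is judged:
By the outcome, as a careful person would: the job done as asked, in the order asked, and still so for the second after the job is handed in, with the robot touching nothing.
It also fails if it takes over 69 s, if anything falls off the work surface, if the arm or the gripper's body presses on something with over 40 N, if the wrist force passes 120 N, or if a joint passes its speed limit or range.

## Working session

There is one attempt and no reset: what is moved stays moved. The work goes in short steps, Python scripts to look and compute and a shell command to move; the robot and the scene stay as the last step left them, time stands still between calls to the robot, and variables do not carry over. Pictures are saved under pics/ and viewed, at most 10 in all, crops included, and the job is handed in when it is done.

```bash
mkdir -p pics
python3 - <<'E'
from plant import bot
import cv2,numpy as np
for n in("top","side"):
    cv2.imwrite(f"pics/{n}0.png",bot.capture(n)); p=bot.camera_params(n); print(n,p["fovy"],p["cx"],p["cy"]);print(np.round(p["camera_from_world"],3).tolist())
o=bot.get_obs();print(o["time"],o["tool_pos"],o["tcp_rot"],o["grip_width"],o["contact_force"])
E
```

```text
top 46.410844940145104 321.1044458481445 202.20193534694977
[[0.019, -1.0, -0.0, -31.308], [-0.997, -0.019, -0.079, 543.084], [0.079, 0.002, -0.997, 1241.541], [0.0, 0.0, 0.0, 1.0]]
side 57.77694802095204 320.7537327130023 195.20828405260195
[[-0.973, -0.23, -0.007, 510.34], [-0.147, 0.642, -0.752, 158.94], [0.178, -0.731, -0.659, 1016.96], [0.0, 0.0, 0.0, 1.0]]
0.1 [ 207.18789128 -482.05174642  243.13782089] [-3.14030899e+00 -2.11036596e-04  4.05797505e-01] 91.98635174290399 [-0.21701266 -0.4459325   0.13689591]
```

View pics/top0.png

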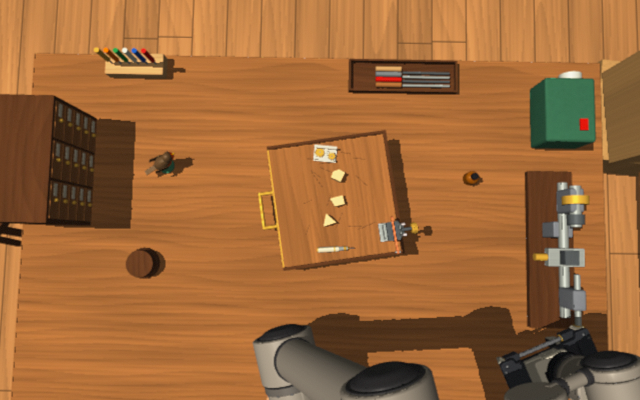

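View pics/side0.png

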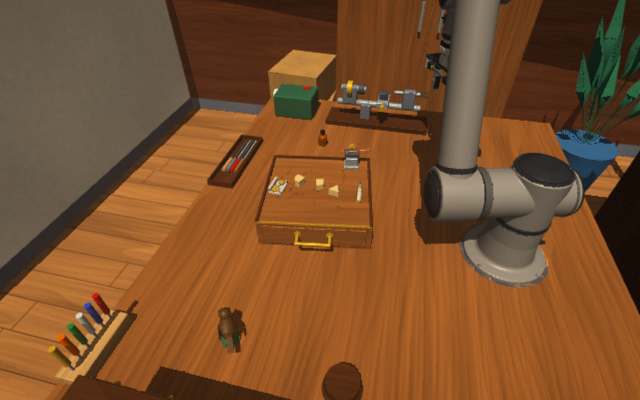

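The top view shows the block at about (268–401, 132–269) with its front facing left (world +y). The handle is at about (266,210) and the offcuts are near (338,175), (338,201) and (330,220). The gear plate is at (325,154) and the pin vise at (332,250).

```bash
cat > h.py <<'E'
from plant import bot
import cv2,numpy as np
def ray(n,u,v,z):
    p=bot.camera_params(n);f=200/np.tan(np.radians(p["fovy"]/2));M=np.array(p["camera_from_world"]);R=M[:3,:3];t=M[:3,3]
    d=R.T@np.array([(u-p["cx"])/f,(v-p["cy"])/f,1]);c=-R.T@t
    return (c+d*(z-c[2])/d[2])
def proj(n,P):
    p=bot.camera_params(n);f=200/np.tan(np.radians(p["fovy"]/2));M=np.array(p["camera_from_world"]);q=M[:3,:3]@np.array(P,float)+M[:3,3]
    return q[0]/q[2]*f+p["cx"],q[1]/q[2]*f+p["cy"]
E
python3 - <<'E'
from h import *
im=cv2.imread("pics/top0.png")
c=cv2.resize(im[120:280,250:440],None,fx=4,fy=3.75*4/3.75,interpolation=cv2.INTER_CUBIC)[:600]
c=cv2.resize(im[125:275,250:440],None,fx=4,fy=4,interpolation=cv2.INTER_CUBIC)
cv2.imwrite("pics/crop0.png",c)
hsv=cv2.cvtColor(im,cv2.COLOR_BGR2HSV)
for (u,v) in((338,175),(338,201),(330,221)): print(hsv[v,u])
m=cv2.inRange(hsv,(15,40,190),(32,170,255));m[:,:250]=0;m[:,440:]=0;m[:125]=0;m[275:]=0
n,l,s,ce=cv2.connectedComponentsWithStats(m)
for i in range(1,n):
    if s[i][4]>15: print(s[i],ce[i],ray("top",*ce[i],110).round(1))
E
```

```text
[ 24  98 250]
[ 24  93 250]
[ 24  93 250]
[313 145  24  18 177] [324.61581921 153.66666667] [660.3 -27.5 110. ]
[331 169  14  12 120] [337.50833333 174.175     ] [608.5 -61.1 110. ]
[330 195  15  11 117] [337.28205128 200.02564103] [542.9 -61.6 110. ]
[323 213  13  13  90] [327.73333333 219.98888889] [492.1 -38.4 110. ]
[317 247  22   5  91] [327.6043956  249.10989011] [419.4 -39.4 110. ]
```

View pics/crop0.png

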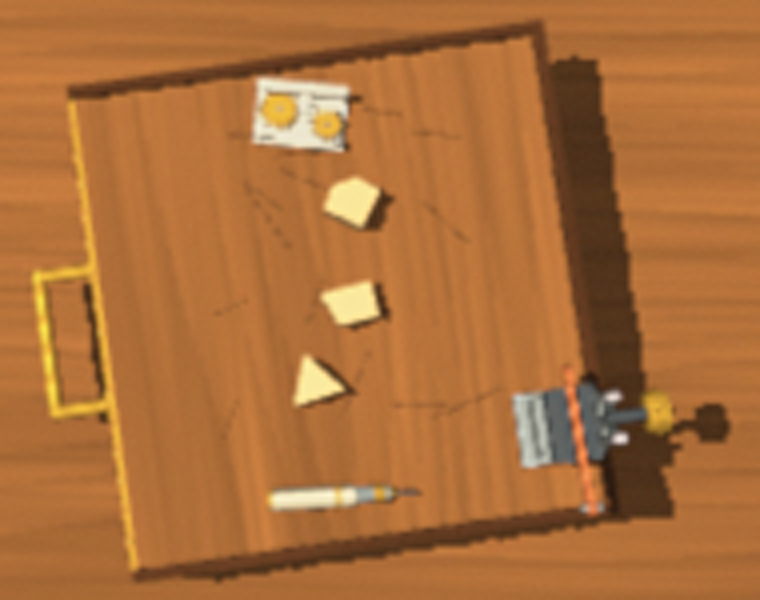

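The enlarged crop shows the front edge as a brass strip running from crop (70,90) to (135,575). The handle bar runs from (40,272) to (55,415). The offcuts sit at (355,200), (355,303) and (318,382), and the pin vise at (270–420, 495).

Run:
```python
from h import *
def C(x,y,z): return ray("top",250+x/4,125+y/4,z)
P={k:C(*v) for k,v in dict(FL=(70,90,90),FR=(135,575,90),BL=(543,24,96),BR=(606,512,96),H1=(40,272,53),H2=(55,415,53),gearTL=(255,78,100),gearBR=(345,152,100),pinL=(268,498,97),pinR=(420,492,97),a=(318,384,110),b=(355,303,108),c=(354,202,112)).items()}
d=P["FL"]-P["FR"]; yaw=np.arctan2(d[1],d[0]); print(yaw,np.linalg.norm(d))
# block +y axis = FL-FR direction? check: vise (-y side) is on BR side
by=d/np.linalg.norm(d); bx=np.array([by[1],-by[0],0]); o=(P["FL"]+P["FR"])/2
print("bx",bx,"by",by)
for k,v in P.items(): print(k,v.round(1),"block from front mid:",((v-o)@bx).round(1),((v-o)@by).round(1))
d=P["H1"]-P["H2"];print(np.arctan2(d[1],d[0]))
```

```text
0.15980034570624557 313.855762948007
bx [ 0.1591211  -0.98725907  0.        ] by [0.98725907 0.1591211  0.        ]
FL [677.2 120.3  90. ] block from front mid: 0.0 156.9
FR [367.4  70.4  90. ] block from front mid: 0.0 -156.9
BL [ 725. -184.   96.] block from front mid: 308.0 155.7
BR [ 413.  -226.4   96. ] block from front mid: 300.2 -159.2
H1 [562.4 141.1  53. ] block from front mid: -38.8 46.8
H2 [468.2 128.5  53. ] block from front mid: -41.3 -48.1
gearTL [685.4   0.8 100. ] block from front mid: 119.3 145.9
gearBR [638.6 -57.7 100. ] block from front mid: 169.6 90.4
pinL [417.7 -12.9  97. ] block from front mid: 90.2 -120.6
pinR [ 423.3 -108.8   97. ] block from front mid: 185.7 -130.3
a [489.7 -42.9 110. ] block from front mid: 131.3 -54.2
b [541.3 -65.4 108. ] block from front mid: 161.7 -6.9
c [604.9 -63.5 112. ] block from front mid: 170.0 56.2
0.1335414232752603
```

```bash
python3 -m pendant '[[[0.342,0.686,0],[0,0,-0.216],-0.48],[[0.342,0.686,0],[0,0,-0.216],-0.48],[[0.342,0.686,0],[0,0,-0.216],-0.48],[[0.342,0.686,0],[0,0,-0.216],-0.48],[[0.342,0.686,0],[0,0,-0.216],-0.48],[[0.342,0.686,0],[0,0,-0.216],-0.48],[[0.342,0.686,0],[0,0,-0.216],-0.48],[[0.342,0.686,0],[0,0,-0.216],-0.48],[[0.342,0.686,0],[0,0,-0.216],-0.48],[[0.342,0.686,0],[0,0,-0.216],-0.48]]'
python3 -m pendant '[[[0.342,0.686,0],[0,0,0],-0.48],[[0.342,0.686,0],[0,0,0],-0.48],[[0.342,0.686,0],[0,0,0],-0.48],[[0.342,0.686,0],[0,0,0],-0.48],[[0.342,0.686,0],[0,0,0],-0.48],[[0.342,0.686,0],[0,0,0],-0.48],[[0.342,0.686,0],[0,0,0],-0.48],[[0.342,0.686,0],[0,0,0],-0.48],[[0.342,0.686,0],[0,0,0],-0.48],[[0.342,0.686,0],[0,0,0],-0.48]]'
python3 -m pendant '[[[0.342,0.686,-0.31],[0,0,0],-0.48],[[0.342,0.686,-0.31],[0,0,0],-0.48],[[0.342,0.686,-0.31],[0,0,0],-0.48],[[0.342,0.686,-0.31],[0,0,0],-0.48],[[0.342,0.686,-0.31],[0,0,0],-0.48],[[0.342,0.686,-0.31],[0,0,0],-0.48],[[0.342,0.686,-0.31],[0,0,0],-0.48],[[0.342,0.686,-0.31],[0,0,0],-0.48],[[0.342,0.686,-0.31],[0,0,0],-0.48],[[0.342,0.686,-0.31],[0,0,0],-0.48]]'
```

```text
time: 0.93
tool_pos: [310.1, -275.4, 243.5]
tcp_rot: [-3.141, 0.0, 0.145]
contact_force: [0.2, -0.1, 0.3]
grip_width: 29.7
finger_force: 0.0
time: 1.77
tool_pos: [412.6, -69.6, 243.5]
tcp_rot: [-3.141, 0.001, 0.147]
contact_force: [0.4, 0.9, 0.0]
grip_width: 23.5
finger_force: 0.0
time: 2.6
tool_pos: [515.2, 136.1, 149.9]
tcp_rot: [3.141, 0.001, 0.147]
contact_force: [1.6, 0.6, 0.5]
grip_width: 23.9
finger_force: 0.0
```

Run:
```python
from h import *
im=bot.capture("side");c=im[130:270,230:400].copy()
c=cv2.resize(c,None,fx=4,fy=4,interpolation=cv2.INTER_CUBIC);cv2.imwrite("pics/s1.png",c)
for P in((515.2,136.1,53),(515.2,136.1,133)):
    u,v=proj("side",P);print(((u-230)*4,(v-130)*4))
```

```text
(np.float64(329.22532446895684), np.float64(455.5384033388914))
(np.float64(326.44544078751414), np.float64(371.9661645858515))
```

View pics/s1.png

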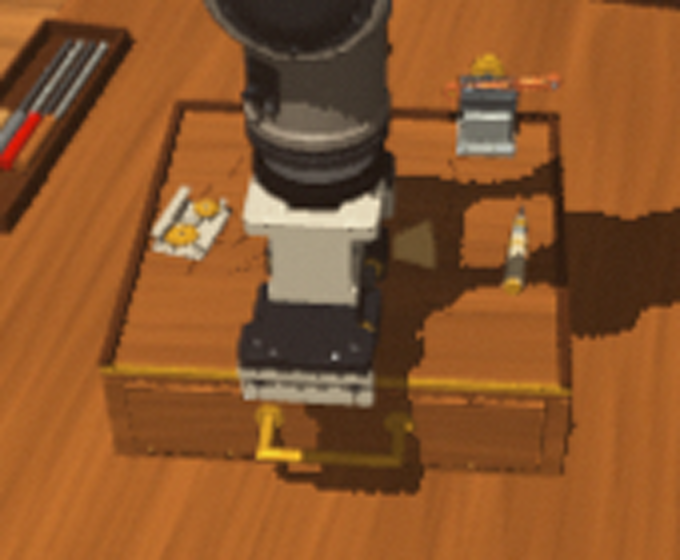

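The side crop shows the bar centred near (331,458), within about 1 mm of the point predicted for the TCP at (329,455). I'll descend and grip.

```bash
python3 -m pendant '[[[0,0.03,-0.4],[0,0,0],-0.48],[[0,0,-0.4],[0,0,0],-0.48],[[0,0,-0.4],[0,0,0],-0.48],[[0,0,-0.3],[0,0,0],-0.48],[[0,0,-0.3],[0,0,0],-0.48],[[0,0,-0.3],[0,0,0],-0.48],[[0,0,-0.3],[0,0,0],-0.48],[[0,0,-0.3],[0,0,0],-0.48],[[0,0,-0.3],[0,0,0],-0.48],[[0,0,-0.17],[0,0,0],-0.48]]'
python3 -m pendant '[[[0,0,0],[0,0,0],-1],[[0,0,0],[0,0,0],-1],[[0,0,0],[0,0,0],-1],[[0,0,0],[0,0,0],-1],[[0,0,0],[0,0,0],-1],[[0,0,0],[0,0,0],-1],[[0,0,0],[0,0,0],-1],[[0,0,0],[0,0,0],-1],[[0,0,0],[0,0,0],-1],[[0,0,0],[0,0,0],-1]]'
```

```text
time: 3.48
tool_pos: [514.6, 135.8, 54.4]
tcp_rot: [3.142, 0.001, 0.147]
contact_force: [0.0, -0.3, 0.4]
grip_width: 24.1
finger_force: 0.0
time: 4.32
tool_pos: [515.4, 135.9, 55.9]
tcp_rot: [3.141, -0.001, 0.147]
contact_force: [1.1, 0.1, 0.8]
grip_width: 7.8
finger_force: 30.0
```

```bash
python3 -m pendant '[[[-0.049,0.33,0],[0,0,0],-1],[[-0.049,0.33,0],[0,0,0],-1],[[-0.049,0.33,0],[0,0,0],-1],[[-0.049,0.33,0],[0,0,0],-1],[[-0.049,0.33,0],[0,0,0],-1],[[-0.049,0.33,0],[0,0,0],-1],[[-0.049,0.33,0],[0,0,0],-1],[[-0.049,0.33,0],[0,0,0],-1],[[-0.049,0.33,0],[0,0,0],-1],[[-0.049,0.33,0],[0,0,0],-1]]'
python3 -m pendant '[[[-0.01,0.07,0],[0,0,0],-1],[[-0.01,0.07,0],[0,0,0],-1],[[-0.01,0.07,0],[0,0,0],-1],[[-0.01,0.07,0],[0,0,0],-1],[[-0.01,0.07,0],[0,0,0],-1],[[-0.01,0.07,0],[0,0,0],-1],[[0,0,0],[0,0,0],-1],[[0,0,0],[0,0,0],-1],[[0,0,0],[0,0,0],-1],[[0,0,0],[0,0,0],-1]]'
```

```text
time: 5.15
tool_pos: [499.2, 236.2, 55.8]
tcp_rot: [3.141, 0.002, 0.148]
contact_force: [-2.6, -3.1, 6.6]
grip_width: 8.0
finger_force: 30.0
time: 5.98
tool_pos: [497.2, 248.9, 55.8]
tcp_rot: [-3.141, 0.002, 0.147]
contact_force: [-4.3, 0.4, 6.2]
grip_width: 7.8
finger_force: 30.0
```

```bash
python3 -m pendant '[[[-0.007,0.05,0],[0,0,0],-1],[[-0.007,0.05,0],[0,0,0],-1],[[-0.007,0.05,0],[0,0,0],-1],[[0,0,0],[0,0,0],-1],[[0,0,0],[0,0,0],-1],[[0,0,0],[0,0,0],-1],[[0,0,0],[0,0,0],-1],[[0,0,0],[0,0,0],-1],[[0,0,0],[0,0,0],-1],[[0,0,0],[0,0,0],-1]]'
```

```text
time: 6.82
tool_pos: [496.7, 251.8, 55.8]
tcp_rot: [3.14, 0.002, 0.148]
contact_force: [-3.4, -7.8, 8.1]
grip_width: 8.1
finger_force: 30.0
```

```bash
python3 -m pendant '[[[0,0,0],[0,0,0],-0.48],[[0,0,0],[0,0,0],-0.48],[[0,0,0],[0,0,0],-0.48],[[0,0,0],[0,0,0],-0.48],[[0,0,0.2],[0,0,0],-0.48],[[0,0,0.8],[0,0,0],-0.48],[[0,0,1],[0,0,0],-0.48],[[0,0,1],[0,0,0],-0.48],[[0,0,1],[0,0,0],-0.48],[[0,0,0.8],[0,0,0],-0.48]]'
python3 - <<'E'
from h import *
print(bot.get_obs()["joint_positions"])
im=bot.capture("top");cv2.imwrite("pics/t2.png",im)
c=cv2.resize(im[120:280,220:410],None,fx=3.5,fy=3.5,interpolation=cv2.INTER_CUBIC);cv2.imwrite("pics/c2.png",c)
E
```

```text
time: 7.65
tool_pos: [498.2, 252.4, 202.5]
tcp_rot: [-3.141, -0.002, 0.147]
contact_force: [1.0, -0.2, 0.0]
grip_width: 23.8
finger_force: 0.0
[3.31602567e-01 4.36633690e-01 1.49655707e+00 1.52114397e-04
 1.20601821e+00 1.75567880e+00]
```

View pics/c2.png

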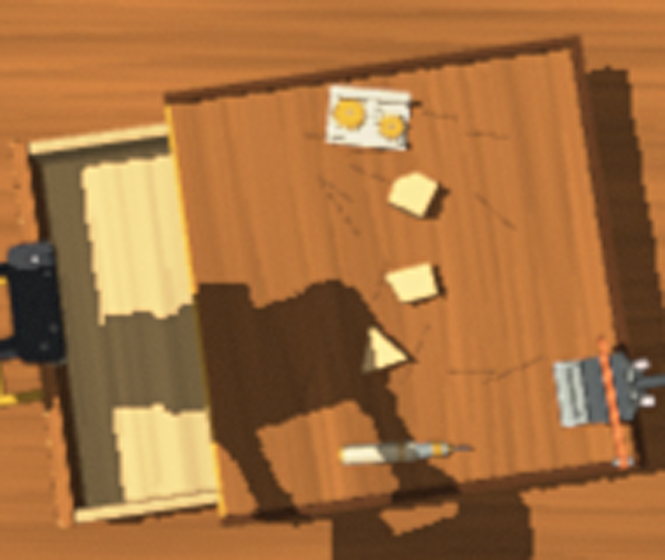

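The drawer is fully open and the offcuts and bystanders are undisturbed. Next I'll turn 90° and move behind offcut c, then descend.

```bash
python3 -m pendant '[[[0.185,-0.585,0],[0,0,0.655],-0.74],[[0.185,-0.585,0],[0,0,0.655],-0.74],[[0.185,-0.585,0],[0,0,0.655],-0.74],[[0.185,-0.585,0],[0,0,0.655],-0.74],[[0.185,-0.585,0],[0,0,0.655],-0.74],[[0.185,-0.585,0],[0,0,0.655],-0.74],[[0.185,-0.585,0],[0,0,0.655],-0.74],[[0.185,-0.585,0],[0,0,0.655],-0.74],[[0.185,-0.585,0],[0,0,0.655],-0.74],[[0.185,-0.585,0],[0,0,0.655],-0.74]]'
python3 -m pendant '[[[0.185,-0.585,0],[0,0,0.655],-0.74],[[0.185,-0.585,0],[0,0,0.655],-0.74],[[0.185,-0.585,0],[0,0,0.655],-0.74],[[0.185,-0.585,0],[0,0,0.655],-0.74],[[0.185,-0.585,0],[0,0,0.655],-0.74],[[0.185,-0.585,0],[0,0,0.655],-0.74],[[0.185,-0.585,0],[0,0,0.655],-0.74],[[0.185,-0.585,0],[0,0,0.655],-0.74],[[0.185,-0.585,0],[0,0,0.655],-0.74],[[0.185,-0.585,0],[0,0,0.655],-0.74]]'
python3 -m pendant '[[[0,0,-0.4],[0,0,0],-0.74],[[0,0,-0.4],[0,0,0],-0.74],[[0,0,-0.4],[0,0,0],-0.74],[[0,0,-0.4],[0,0,0],-0.74],[[0,0,-0.4],[0,0,0],-0.74],[[0,0,-0.3],[0,0,0],-0.74],[[0,0,-0.3],[0,0,0],-0.74],[[0,0,-0.2],[0,0,0],-0.74],[[0,0,-0.1],[0,0,0],-0.74],[[0,0,-0.1],[0,0,0],-0.74]]'
```

```text
time: 8.53
tool_pos: [553.6, 75.9, 199.8]
tcp_rot: [3.142, -0.0, 0.937]
contact_force: [1.2, 0.1, 0.0]
grip_width: 11.9
finger_force: 0.0
time: 9.37
tool_pos: [609.1, -99.6, 199.7]
tcp_rot: [3.141, -0.0, 1.723]
contact_force: [0.4, 0.9, 0.2]
grip_width: 12.5
finger_force: 0.0
time: 10.2
tool_pos: [609.1, -99.0, 109.5]
tcp_rot: [3.141, 0.0, 1.719]
contact_force: [-0.2, -0.5, -0.2]
grip_width: 11.7
finger_force: 0.0
```

```bash
python3 -m pendant '[[[-0.025,0.17,0],[0,0,0],-0.74],[[-0.042,0.28,0],[0,0,0],-0.74],[[-0.042,0.28,0],[0,0,0],-0.74],[[-0.042,0.28,0],[0,0,0],-0.74],[[-0.042,0.28,0],[0,0,0],-0.74],[[-0.042,0.28,0],[0,0,0],-0.74],[[-0.042,0.28,0],[0,0,0],-0.74],[[-0.042,0.28,0],[0,0,0],-0.74],[[-0.042,0.28,0],[0,0,0],-0.74],[[-0.042,0.28,0],[0,0,0],-0.74]]'
python3 -m pendant '[[[-0.042,0.28,0],[0,0,0],-0.74],[[-0.042,0.28,0],[0,0,0],-0.74],[[-0.042,0.28,0],[0,0,0],-0.74],[[-0.042,0.28,0],[0,0,0],-0.74],[[-0.042,0.28,0],[0,0,0],-0.74],[[-0.042,0.28,0],[0,0,0],-0.74],[[-0.042,0.28,0],[0,0,0],-0.74],[[-0.042,0.28,0],[0,0,0],-0.74],[[-0.042,0.28,0],[0,0,0],-0.74],[[-0.042,0.28,0],[0,0,0],-0.74]]'
python3 - <<'E'
from h import *
im=bot.capture("side");cv2.imwrite("pics/s3.png",cv2.resize(im[130:280,230:400],None,fx=4,fy=4,interpolation=cv2.INTER_CUBIC))
E
```

```text
time: 11.03
tool_pos: [596.7, -17.4, 109.7]
tcp_rot: [3.141, 0.0, 1.719]
contact_force: [0.0, -0.3, 0.4]
grip_width: 12.1
finger_force: 0.1
time: 11.87
tool_pos: [584.1, 66.6, 109.7]
tcp_rot: [3.141, 0.0, 1.719]
contact_force: [-0.5, 0.0, -0.3]
grip_width: 11.7
finger_force: 0.1
```

View pics/s3.png

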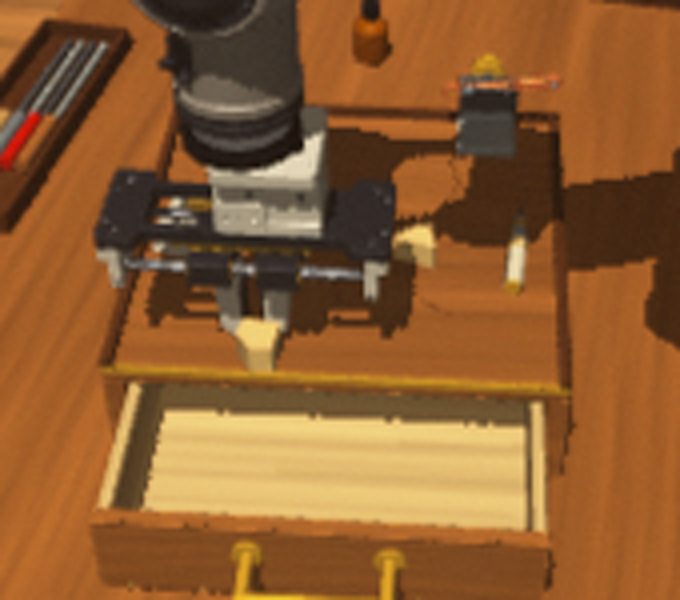

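The side crop shows offcut c nested at the fingers at (260,340), just behind the front edge. I'll push it over, then go behind b.

```bash
python3 -m pendant '[[[-0.021,0.14,0],[0,0,0],-0.74],[[-0.021,0.14,0],[0,0,0],-0.74],[[-0.021,0.14,0],[0,0,0],-0.74],[[-0.021,0.14,0],[0,0,0],-0.74],[[-0.021,0.14,0],[0,0,0],-0.74],[[-0.021,0.14,0],[0,0,0],-0.74],[[-0.021,0.14,0],[0,0,0],-0.74],[[-0.021,0.14,0],[0,0,0],-0.74],[[-0.021,0.14,0],[0,0,0],-0.74],[[-0.021,0.14,0],[0,0,0],-0.74]]'
python3 -m pendant '[[[0,0,1],[0,0,0],-0.74],[[0,0,1],[0,0,0],-0.74],[[-0.12,-0.88,0],[0,0,0],-0.74],[[-0.12,-0.88,0],[0,0,0],-0.74],[[-0.12,-0.88,0],[0,0,0],-0.74],[[-0.12,-0.88,0],[0,0,0],-0.74],[[-0.12,-0.88,0],[0,0,0],-0.74],[[-0.12,-0.88,0],[0,0,0],-0.74],[[-0.12,-0.88,0],[0,0,0],-0.74],[[-0.12,-0.88,0],[0,0,0],-0.74]]'
python3 - <<'E'
from h import *
im=bot.capture("side");cv2.imwrite("pics/s4.png",cv2.resize(im[130:280,230:400],None,fx=4,fy=4,interpolation=cv2.INTER_CUBIC))
E
```

```text
time: 12.75
tool_pos: [577.9, 108.2, 109.6]
tcp_rot: [3.142, -0.0, 1.719]
contact_force: [0.1, -0.3, 0.1]
grip_width: 11.9
finger_force: 0.0
time: 13.58
tool_pos: [548.9, -104.5, 169.7]
tcp_rot: [3.141, 0.0, 1.719]
contact_force: [0.6, 0.8, -0.2]
grip_width: 12.0
finger_force: 0.0
```

View pics/s4.png

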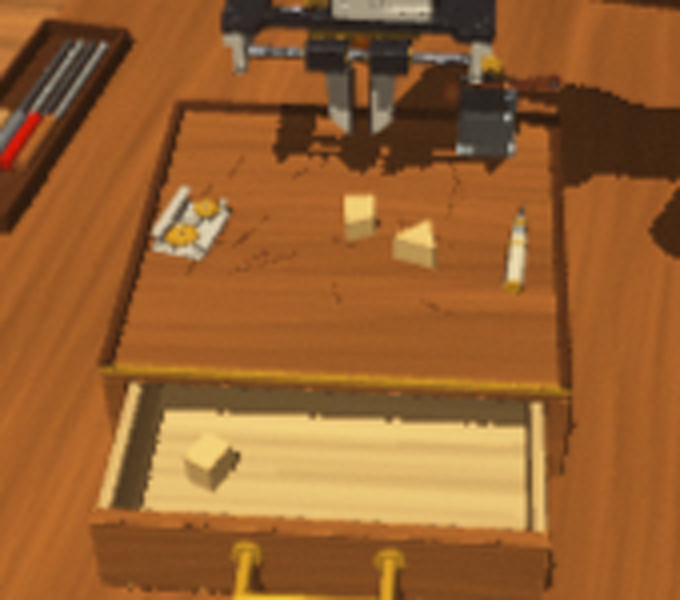

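Offcut c lies in the drawer at (210,460), and b at (360,215) and a at (415,243) are untouched. Now I'll sweep b.

```bash
python3 -m pendant '[[[0,0,-0.3],[0,0,0],-0.74],[[0,0,-0.3],[0,0,0],-0.74],[[0,0,-0.3],[0,0,0],-0.74],[[0,0,-0.3],[0,0,0],-0.74],[[0,0,-0.3],[0,0,0],-0.74],[[0,0,-0.2],[0,0,0],-0.74],[[0,0,-0.1],[0,0,0],-0.74],[[0,0,-0.1],[0,0,0],-0.74],[[0,0,-0.1],[0,0,0],-0.74],[[0,0,0],[0,0,0],-0.74]]'
python3 -m pendant '[[[-0.025,0.17,0],[0,0,0],-0.74],[[-0.042,0.28,0],[0,0,0],-0.74],[[-0.042,0.28,0],[0,0,0],-0.74],[[-0.042,0.28,0],[0,0,0],-0.74],[[-0.042,0.28,0],[0,0,0],-0.74],[[-0.042,0.28,0],[0,0,0],-0.74],[[-0.042,0.28,0],[0,0,0],-0.74],[[-0.042,0.28,0],[0,0,0],-0.74],[[-0.042,0.28,0],[0,0,0],-0.74],[[-0.042,0.28,0],[0,0,0],-0.74]]'
python3 -m pendant '[[[-0.042,0.28,0],[0,0,0],-0.74],[[-0.042,0.28,0],[0,0,0],-0.74],[[-0.042,0.28,0],[0,0,0],-0.74],[[-0.042,0.28,0],[0,0,0],-0.74],[[-0.042,0.28,0],[0,0,0],-0.74],[[-0.042,0.28,0],[0,0,0],-0.74],[[-0.042,0.28,0],[0,0,0],-0.74],[[-0.042,0.28,0],[0,0,0],-0.74],[[-0.042,0.28,0],[0,0,0],-0.74],[[-0.042,0.28,0],[0,0,0],-0.74]]'
python3 -m pendant '[[[-0.021,0.14,0],[0,0,0],-0.74],[[-0.021,0.14,0],[0,0,0],-0.74],[[-0.021,0.14,0],[0,0,0],-0.74],[[-0.021,0.14,0],[0,0,0],-0.74],[[-0.021,0.14,0],[0,0,0],-0.74],[[-0.021,0.14,0],[0,0,0],-0.74],[[-0.021,0.14,0],[0,0,0],-0.74],[[-0.021,0.14,0],[0,0,0],-0.74],[[-0.021,0.14,0],[0,0,0],-0.74],[[-0.021,0.14,0],[0,0,0],-0.74]]'
```

```text
time: 14.47
tool_pos: [549.1, -103.4, 109.3]
tcp_rot: [-3.141, -0.0, 1.719]
contact_force: [0.1, 0.4, -0.5]
grip_width: 11.8
finger_force: 0.0
time: 15.3
tool_pos: [536.9, -21.9, 109.7]
tcp_rot: [3.141, 0.0, 1.719]
contact_force: [0.5, -0.9, 0.1]
grip_width: 11.8
finger_force: 0.1
time: 16.13
tool_pos: [524.3, 62.1, 109.6]
tcp_rot: [3.141, -0.0, 1.719]
contact_force: [-1.1, -0.8, 0.6]
grip_width: 12.0
finger_force: 0.1
time: 16.97
tool_pos: [518.1, 103.6, 109.6]
tcp_rot: [3.142, -0.0, 1.719]
contact_force: [-0.4, 0.9, 0.3]
grip_width: 11.9
finger_force: 0.0
```

```bash
python3 -m pendant '[[[0,0,1],[0,0,0],-0.74],[[0,0,1],[0,0,0],-0.74],[[-0.088,-0.77,0],[0,0,0],-0.74],[[-0.088,-0.77,0],[0,0,0],-0.74],[[-0.088,-0.77,0],[0,0,0],-0.74],[[-0.088,-0.77,0],[0,0,0],-0.74],[[-0.088,-0.77,0],[0,0,0],-0.74],[[-0.088,-0.77,0],[0,0,0],-0.74],[[-0.088,-0.77,0],[0,0,0],-0.74],[[-0.088,-0.77,0],[0,0,0],-0.74]]'
python3 - <<'E'
from h import *
im=bot.capture("side");cv2.imwrite("pics/s5.png",cv2.resize(im[130:280,230:400],None,fx=4,fy=4,interpolation=cv2.INTER_CUBIC))
E
```

```text
time: 17.8
tool_pos: [496.8, -82.5, 169.7]
tcp_rot: [3.141, 0.0, 1.719]
contact_force: [0.1, -0.2, 0.5]
grip_width: 12.1
finger_force: 0.0
```

View pics/s5.png

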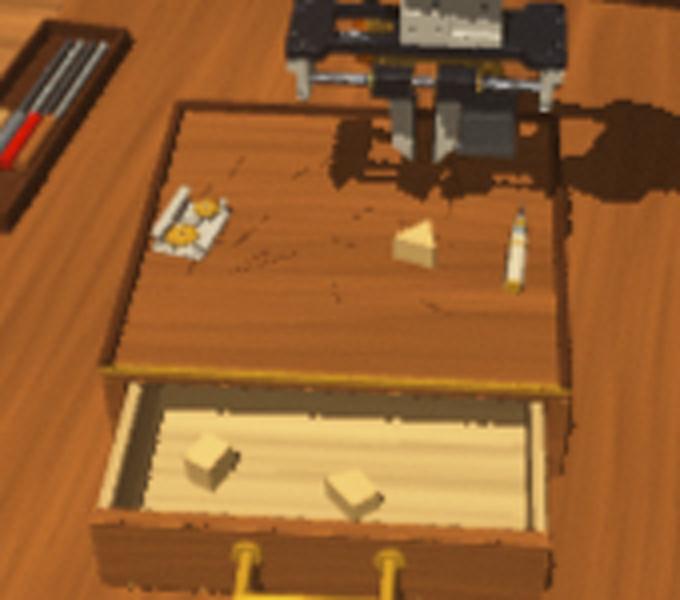

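Offcut b is in the drawer at (352,495) beside c, and a is still at (415,243). Now I'll sweep a.

```bash
python3 -m pendant '[[[0,0,-0.3],[0,0,0],-0.74],[[0,0,-0.3],[0,0,0],-0.74],[[0,0,-0.3],[0,0,0],-0.74],[[0,0,-0.3],[0,0,0],-0.74],[[0,0,-0.3],[0,0,0],-0.74],[[0,0,-0.2],[0,0,0],-0.74],[[0,0,-0.1],[0,0,0],-0.74],[[0,0,-0.1],[0,0,0],-0.74],[[0,0,-0.1],[0,0,0],-0.74],[[0,0,0],[0,0,0],-0.74]]'
python3 -m pendant '[[[-0.025,0.17,0],[0,0,0],-0.74],[[-0.042,0.28,0],[0,0,0],-0.74],[[-0.042,0.28,0],[0,0,0],-0.74],[[-0.042,0.28,0],[0,0,0],-0.74],[[-0.042,0.28,0],[0,0,0],-0.74],[[-0.042,0.28,0],[0,0,0],-0.74],[[-0.042,0.28,0],[0,0,0],-0.74],[[-0.042,0.28,0],[0,0,0],-0.74],[[-0.042,0.28,0],[0,0,0],-0.74],[[-0.042,0.28,0],[0,0,0],-0.74]]'
python3 -m pendant '[[[-0.042,0.28,0],[0,0,0],-0.74],[[-0.042,0.28,0],[0,0,0],-0.74],[[-0.042,0.28,0],[0,0,0],-0.74],[[-0.042,0.28,0],[0,0,0],-0.74],[[-0.042,0.28,0],[0,0,0],-0.74],[[-0.042,0.28,0],[0,0,0],-0.74],[[-0.021,0.14,0],[0,0,0],-0.74],[[-0.021,0.14,0],[0,0,0],-0.74],[[-0.021,0.14,0],[0,0,0],-0.74],[[-0.021,0.14,0],[0,0,0],-0.74]]'
python3 -m pendant '[[[-0.021,0.14,0],[0,0,0],-0.74],[[-0.021,0.14,0],[0,0,0],-0.74],[[-0.021,0.14,0],[0,0,0],-0.74],[[-0.021,0.14,0],[0,0,0],-0.74],[[-0.021,0.14,0],[0,0,0],-0.74],[[-0.021,0.14,0],[0,0,0],-0.74],[[-0.021,0.14,0],[0,0,0],-0.74],[[0,0,0],[0,0,0],-0.74],[[0,0,0],[0,0,0],-0.74],[[0,0,0],[0,0,0],-0.74]]'
```

```text
time: 18.68
tool_pos: [496.9, -81.5, 109.3]
tcp_rot: [-3.141, -0.0, 1.719]
contact_force: [-0.1, 0.3, -0.7]
grip_width: 12.0
finger_force: 0.0
time: 19.52
tool_pos: [484.8, 0.0, 109.7]
tcp_rot: [3.141, 0.0, 1.719]
contact_force: [0.1, -0.1, -0.3]
grip_width: 12.1
finger_force: 0.1
time: 20.35
tool_pos: [474.9, 66.6, 109.6]
tcp_rot: [3.141, 0.0, 1.718]
contact_force: [-0.2, -0.0, 0.3]
grip_width: 12.0
finger_force: 0.1
time: 21.18
tool_pos: [470.5, 95.7, 109.6]
tcp_rot: [3.141, 0.0, 1.719]
contact_force: [-0.4, 0.4, -0.4]
grip_width: 12.0
finger_force: 0.0
```

```bash
python3 -m pendant '[[[0,0,0.7],[0,0,0],-0.74],[[0,0,0.7],[0,0,0],-0.74],[[0.087,0.81,0],[0,0,0],-0.74],[[0.087,0.81,0],[0,0,0],-0.74],[[0.087,0.81,0],[0,0,0],-0.74],[[0.087,0.81,0],[0,0,0],-0.74],[[0.087,0.81,0],[0,0,0],-0.74],[[0.087,0.81,0],[0,0,0],-0.74],[[0.087,0.81,0],[0,0,0],-0.74],[[0.087,0.81,0],[0,0,0],-0.74]]'
python3 -m pendant '[[[0,0,-0.4],[0,0,0],-0.74],[[0,0,-0.4],[0,0,0],-0.74],[[0,0,-0.4],[0,0,0],-0.74],[[0,0,-0.4],[0,0,0],-0.74],[[0,0,-0.4],[0,0,0],-0.74],[[0,0,-0.4],[0,0,0],-0.74],[[0,0,-0.4],[0,0,0],-0.74],[[0,0,-0.3],[0,0,0],-0.74],[[0,0,-0.1],[0,0,0],-0.74],[[0,0,0],[0,0,0],-0.74]]'
python3 - <<'E'
from h import *
im=bot.capture("top");cv2.imwrite("pics/t6.png",cv2.resize(im[120:280,200:410],None,fx=3.5,fy=3.5,interpolation=cv2.INTER_CUBIC))
E
```

```text
time: 22.02
tool_pos: [491.4, 291.1, 151.6]
tcp_rot: [3.142, 0.0, 1.718]
contact_force: [0.7, -0.4, -0.4]
grip_width: 12.1
finger_force: 0.0
time: 22.85
tool_pos: [491.0, 289.8, 54.9]
tcp_rot: [-3.14, 0.0, 1.718]
contact_force: [0.3, -0.5, 0.1]
grip_width: 11.8
finger_force: 0.0
```

View pics/t6.png

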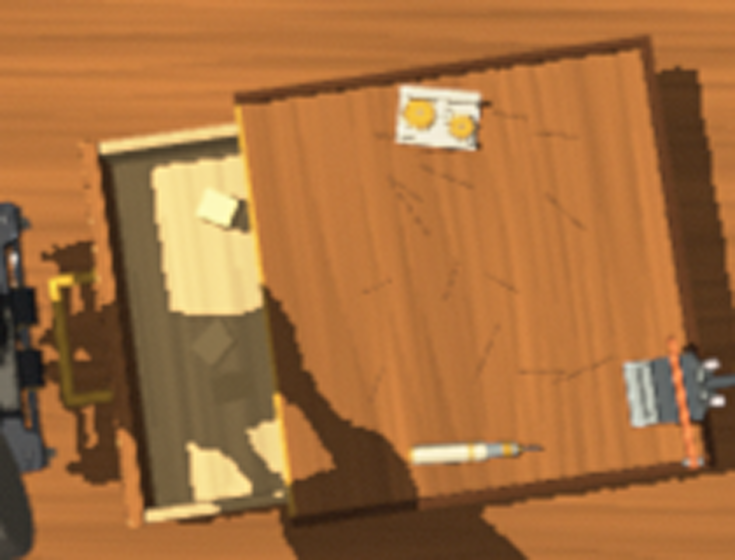

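The top view shows c at (218,210) and b at (212,342) in the drawer, and the block top is clear apart from the bystanders. There may be a faint patch (offcut a) in shadow at (235,385), so I'll check that numerically.

Run:
```python
from h import *
im=bot.capture("top");g=cv2.cvtColor(im,cv2.COLOR_BGR2GRAY)
print(g[210:246,250:282:1])if 0 else None
for v in range(210,246): print(v,*g[v,248:280])
print("b",ray("top",260.6,217.7,25),"a?",ray("top",267,230,30))
```

```text
210 98 95 96 101 104 106 111 112 112 112 109 108 110 115 115 115 115 115 109 105 104 98 91 94 97 97 98 98 84 59 57 56
211 100 95 98 102 105 103 98 97 99 99 96 95 99 109 107 100 100 102 98 93 91 91 94 97 97 97 100 98 85 61 58 59
212 100 96 96 103 107 105 100 99 102 101 99 100 106 116 116 106 98 104 102 97 95 91 93 97 98 99 99 98 84 64 59 56
213 100 96 97 101 106 104 102 100 101 101 104 108 115 117 117 111 101 100 102 96 95 93 94 96 98 98 97 97 87 68 58 57
214 101 97 97 100 105 104 101 100 100 104 107 113 117 116 117 117 107 97 98 97 95 92 94 96 98 99 98 98 91 70 59 56
215 101 100 96 99 105 108 102 100 103 108 113 117 117 116 118 116 112 99 95 98 94 94 93 96 98 98 97 98 92 73 58 57
216 101 98 96 97 105 107 102 100 107 113 116 117 117 117 117 117 117 112 101 96 96 92 93 95 97 97 98 98 93 77 58 57
217 103 99 95 98 103 106 105 106 112 116 119 117 117 118 117 117 118 114 102 91 94 93 94 94 97 99 99 99 95 79 59 58
218 103 100 97 98 103 107 109 113 119 116 118 117 117 117 116 118 116 106 93 91 96 93 91 94 97 99 98 99 97 83 60 57
219 104 99 96 98 102 107 108 113 118 118 116 116 116 116 118 11
[... 2435 characters left out ...]
101 104 104 101 96 93 96 102 106 103 99 98 102 100 98 96 100 103 103 103 105 102 101 98 97 122 176 212 216 216 219 216
242 101 104 106 101 97 96 95 102 106 103 99 97 99 101 98 97 99 103 105 105 104 105 125 148 150 173 204 214 217 218 220 215
243 100 104 104 102 98 94 95 100 106 104 99 97 99 100 98 96 98 102 104 104 103 108 146 197 208 205 207 212 215 217 218 216
244 100 103 104 102 98 97 99 99 104 103 101 98 99 102 99 96 99 100 104 104 105 102 110 165 208 207 206 210 214 216 218 216
245 99 102 104 102 99 120 134 106 104 104 100 98 100 101 98 95 97 100 104 104 104 103 106 160 208 208 205 209 215 216 218 216
b [498.30924105 141.25138313  25.        ] a? [465.50178562 122.50061261  30.        ]
```

A uniform patch of about 31×20 mm sits on a's path inside the drawer, so all three offcuts are in. Now I'll close the drawer gently.

```bash
python3 -m pendant '[[[0.025,-0.165,0],[0,0,0],-0.74],[[0.025,-0.165,0],[0,0,0],-0.74],[[0.025,-0.165,0],[0,0,0],-0.74],[[0.015,-0.1,0],[0,0,0],-0.74],[[0.015,-0.1,0],[0,0,0],-0.74],[[0.015,-0.1,0],[0,0,0],-0.74],[[0.015,-0.1,0],[0,0,0],-0.74],[[0.02,-0.13,0],[0,0,0],-0.74],[[0.025,-0.165,0],[0,0,0],-0.74],[[0.025,-0.165,0],[0,0,0],-0.74]]'
python3 -m pendant '[[[0.025,-0.165,0],[0,0,0],-0.74],[[0.025,-0.165,0],[0,0,0],-0.74],[[0.025,-0.165,0],[0,0,0],-0.74],[[0.025,-0.165,0],[0,0,0],-0.74],[[0.025,-0.165,0],[0,0,0],-0.74],[[0.025,-0.165,0],[0,0,0],-0.74],[[0.025,-0.165,0],[0,0,0],-0.74],[[0.025,-0.165,0],[0,0,0],-0.74],[[0.025,-0.165,0],[0,0,0],-0.74],[[0.025,-0.165,0],[0,0,0],-0.74]]'
python3 -m pendant '[[[0.025,-0.165,0],[0,0,0],-0.74],[[0.025,-0.165,0],[0,0,0],-0.74],[[0.025,-0.165,0],[0,0,0],-0.74],[[0.025,-0.165,0],[0,0,0],-0.74],[[0.025,-0.165,0],[0,0,0],-0.74],[[0.025,-0.165,0],[0,0,0],-0.74],[[0.025,-0.165,0],[0,0,0],-0.74],[[0.025,-0.165,0],[0,0,0],-0.74],[[0.02,-0.1,0],[0,0,0],-0.74],[[0,0,0],[0,0,0],-0.74]]'
```

```text
time: 23.78
tool_pos: [497.8, 249.2, 55.8]
tcp_rot: [3.141, -0.0, 1.719]
contact_force: [0.6, 1.7, 1.1]
grip_width: 11.7
finger_force: 0.9
time: 24.62
tool_pos: [505.0, 199.5, 55.6]
tcp_rot: [3.142, 0.0, 1.719]
contact_force: [0.8, 2.2, -0.0]
grip_width: 12.0
finger_force: 0.9
time: 25.45
tool_pos: [511.4, 156.5, 55.5]
tcp_rot: [-3.141, 0.0, 1.718]
contact_force: [-0.7, -0.2, -0.1]
grip_width: 12.2
finger_force: 0.0
```

```bash
python3 -m pendant '[[[0.01,-0.067,0],[0,0,0],-0.74],[[0.01,-0.067,0],[0,0,0],-0.74],[[0.01,-0.067,0],[0,0,0],-0.74],[[0.01,-0.067,0],[0,0,0],-0.74],[[0,0,0],[0,0,0],-0.74],[[0,0,0],[0,0,0],-0.74],[[0,0,0],[0,0,0],-0.74],[[0,0,0],[0,0,0],-0.74],[[0,0,0],[0,0,0],-0.74],[[0,0,0],[0,0,0],-0.74]]'
python3 -m pendant '[[[0.005,-0.034,0],[0,0,0],-0.74],[[0.005,-0.034,0],[0,0,0],-0.74],[[0,0,0],[0,0,0],-0.74],[[0,0,0],[0,0,0],-0.74],[[0,0,0],[0,0,0],-0.74],[[0,0,0],[0,0,0],-0.74],[[0,0,0],[0,0,0],-0.74],[[0,0,0],[0,0,0],-0.74],[[0,0,0],[0,0,0],-0.74],[[0,0,0],[0,0,0],-0.74]]'
```

```text
time: 26.28
tool_pos: [512.8, 149.4, 55.7]
tcp_rot: [3.141, 0.0, 1.719]
contact_force: [0.1, -0.0, 0.2]
grip_width: 12.0
finger_force: 0.0
time: 27.12
tool_pos: [513.0, 148.4, 55.7]
tcp_rot: [3.141, -0.001, 1.719]
contact_force: [0.2, 6.4, 0.2]
grip_width: 12.4
finger_force: 3.1
```

```bash
python3 -m pendant '[[[0.005,-0.034,0],[0,0,0],-0.74],[[0.005,-0.034,0],[0,0,0],-0.74],[[0,0,0],[0,0,0],-0.74],[[0,0,0],[0,0,0],-0.74],[[0,0,0],[0,0,0],-0.74],[[0,0,0],[0,0,0],-0.74],[[0,0,0],[0,0,0],-0.74],[[0,0,0],[0,0,0],-0.74],[[0,0,0],[0,0,0],-0.74],[[0,0,0],[0,0,0],-0.74]]'
```

```text
time: 27.95
tool_pos: [513.0, 148.1, 55.7]
tcp_rot: [3.141, -0.004, 1.719]
contact_force: [-1.5, 15.7, 0.1]
grip_width: 11.9
finger_force: 7.7
```

At the stop: the force rose to 16 N with no further motion. I'll retreat straight out, then up, and take a last look.

```bash
python3 -m pendant '[[[-0.01,0.066,0],[0,0,0],-0.74],[[-0.025,0.165,0],[0,0,0],-0.74],[[-0.08,0.5,0],[0,0,0],-0.74],[[-0.12,0.8,0],[0,0,0],-0.74],[[-0.12,0.8,0.3],[0,0,0],-0.74],[[-0.12,0.8,0.8],[0,0,0],-0.74],[[0,0.8,0.9],[0,0,0],-0.74],[[0,0.4,0.9],[0,0,0],-0.74],[[0,0,0.9],[0,0,0],-0.74],[[0,0,0],[0,0,0],-0.74]]'
python3 - <<'E'
from h import *
a=bot.capture("top")[120:280,220:410];
b=bot.capture("side")[130:270,230:400]
b=cv2.resize(b,(0,0),fx=2.3,fy=2.3,interpolation=cv2.INTER_CUBIC);a=cv2.resize(a,None,fx=2.1,fy=2.1,interpolation=cv2.INTER_CUBIC)
c=np.zeros((340,800,3),np.uint8);c[:a.shape[0],:a.shape[1]]=a;c[:b.shape[0],405:405+b.shape[1]]=b
cv2.imwrite("pics/fin.png",c)
E
```

```text
time: 28.78
tool_pos: [501.4, 277.0, 175.2]
tcp_rot: [3.132, -0.002, 1.72]
contact_force: [0.3, -0.0, -0.0]
grip_width: 12.1
finger_force: 0.0
```

View pics/fin.png

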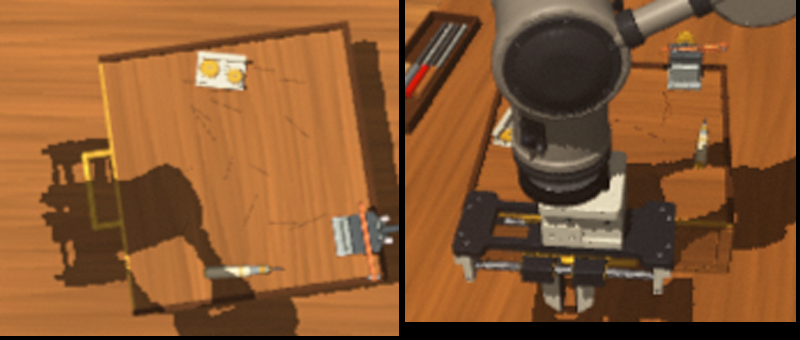

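The drawer is shut with the handle close to the block at (100,190). The top holds only the gear plate, the pin vise and the bench vise, and the robot is clear of everything.

```bash
python3 -c "
from plant import bot
print(bot.close_job())"
```

```text
the job is handed in; nothing more can be done
None
```

I pulled the drawer out, swept the three offcuts into it and pushed it fully shut to its stop (about 29 s), with the gear plate and pin vise left where they were; offcut a was in shadow in the drawer, so I confirmed it from pixel values, not by a clear view.

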